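# Hang the glass carrier on the conveyor rail and slide it into its station

## Task

Take the glass carrier by its yellow grip and hang it on the conveyor rail: lift its hook over the anti-jump lip at the loading gap and lower it until the foot rests on the running floor behind the lip. Then slide it gently along the rail under the keeper strip until its foot drops fully into the station pocket, and let go of it there. Feel your way, do not force the carrier or the hand against the rail, and leave the other things on the bench where they are.

Things in the scene. Friction and masses are not known exactly. Their poses are not given: they have to be found in the camera images.
- carrier: Loose hanging carrier for a glass, aluminium, 0.16 to 0.25 kg, stands upright at the start. Origin: base underside, straight below the yellow grip; z up, y along the rail and x away from it once hung. Base plate x -25..79, y +-34, 4 mm thick, with a black cup (66 mm wide, 34 high) at x 44. Shank 4 mm thick (x 4.5..8.5, 34 mm wide) up to a bridge (x -9.5..8.5, z 147..152). Balance point 19 mm to +x of the grip's axis.
- carrier_grip (a point): Middle of the yellow plastic grip on top of the carrier's bridge: 12 mm (x) by 36 mm (y) by 40 mm high, 152 to 192 mm above the base underside; this point is at 172 mm, above the carrier's origin. Axes as the carrier's.
- carrier_foot (a point): Middle of the underside of the hook's foot, at x -12, y 0, z 125 mm in the carrier's frame. From the bridge a 50 mm wide leg (x -9.5..-4.5) goes down to the foot, which is 50 mm wide in y and points to -x (x -19.5..-4.5, z 125..131). The throat between leg and shank is 9 mm wide (x -4.5..4.5), 22 mm high above the foot's underside.
- carrier_pad (a point): Middle of the white rub pad's face on the inner side of the shank (x 2.5, y 0, z 97 mm in the carrier's frame; pad 30 mm wide, 28 high). Hung, it rubs on the rail's front: it touches when the carrier's x = 0 is 0.5 mm to -x of the rail's x = 0; the leg touches the lip's inside at 2.5 mm to +x. So 3 mm of play. Left free the carrier leans up to 3 degrees and hangs by itself.
- rail: Fixed conveyor rail, 500 mm long, on two 40 mm posts (y +-230, 203 mm high). Origin on the table below the middle of the lip, halfway along; z up, y along the rail, x to the side where carriers hang (away from the robot). Channel open at the top: running floor z 185 (x -24..-2), back wall x -28..-24 up to z 207; below it a beam (x -28..2, z 143..173). Delicate: push it with no more than 25 N.
- rail_lip (a point): Middle of the top edge of the anti-jump lip at the front of the channel: in the rail's frame x 0, y 0, z 199 mm. The lip is 4 mm thick (x -2..2), runs the whole length and stands 14 mm above the running floor; its front is flush with the beam below. Axes as the rail's.
- rail_gap (a point): Middle of the loading gap: x 0, y 100, z 185 mm (running-floor level) in the rail's frame. A keeper strip over the back half of the channel (x -24..-13, z 199..203) keeps the foot from lifting out everywhere except at this gap, y 63 to 137, where the back wall's top is edged green and the foot can be lowered in. Axes as the rail's.
- rail_track (a point): Rail's x 0, y -85, z 185: middle of the stretch where the station pocket may be. The pocket, a recess in the floor 53 mm long, 5 mm deep, rubber-floored, for the 50 mm foot, has its centre at y -120 to -50: re-clamped each time and NOT measured (this point is fixed on the rail). An orange clamp block behind the back wall is level with its centre. Carriers slide easily.
- glass: Drinking glass 68 mm across, 95 mm high, standing; origin under its centre. Leave alone.
- pump: Small black pump module 56 x 50 x 50 mm with a steel motor cap, 75 mm high in all; origin under its centre. Leave alone.
- bottle: Green glass bottle, 70 mm across, 200 mm high; origin under its centre. Leave alone.
- screwdriver: Screwdriver with green handle lying on the table. Leave alone.
- supply: Grey power-supply module 100 x 45 x 90 mm; origin under its centre. Leave alone.
- terminals: 200 mm piece of mounting rail with terminal blocks, 40 mm high; origin under its centre. Leave alone.
Not all that is in view belongs to the job. Leave any red look-alike of the carrier alone.

How it is judged (in metres and radians):
On the way:
1. the hook is over the lip at the loading gap and the foot rests on the running floor behind it (x of carrier_foot in the frame of rail between -0.022 and -0.004 m and z of carrier_foot in the frame of rail between 0.182 and 0.1885 m and y of carrier_foot in the frame of rail between 0.07 and 0.13 m and angle between carrier's own z axis and vertical below 0.1 rad), for 0.2 s.
At the end, for the whole second after the job is handed in: The carrier hangs let go and at rest, upright within 0.1 rad; in the rail's frame its foot point is behind the lip (x -22 to -4 mm), y -130 to -40 mm, z 176 to 181.5 mm: in the pocket, at least 3.5 mm below the running floor (x of carrier_foot in the frame of rail between -0.022 and -0.004 m and z of carrier_foot in the frame of rail between 0.176 and 0.1815 m and y of carrier_foot in the frame of rail between -0.13 and -0.04 m and angle between carrier's own z axis and vertical below 0.1 rad and linear speed of carrier below 0.02 m/s and angular speed of carrier below 0.2 rad/s); the robot touches nothing.
It fails at once if the carrier, the hand or anything else presses on the rail with more than 25 N (contact force between anything else and rail above 25 N).
It fails at once if the carrier tips by more than 0.4 rad (angle between carrier's own z axis and vertical above 0.4 rad).
It fails at once if one of the other things on the bench is moved by more than 25 mm (distance of any of glass, pump, bottle, screwdriver, supply, terminals from where it was at the start of the episode above 0.025 m).
It also fails if it takes over 64 s, if anything falls off the work surface, if the arm or the gripper's body presses on something with over 40 N, if the wrist force passes 120 N, or if a joint passes its speed limit or range.

## Robot

A 6-joint arm with a two-finger parallel gripper is mounted at the origin on the work surface. World frame = base frame: x ahead of the robot, y to its left, z up, the work surface at z = 0. Lengths are in m, angles in degrees, forces in N, time in s.
With the tool pointing down it reaches from about 0.225 to 0.725 m from the base axis. Payload 3.1 kg.
Tool frame: the origin (TCP) lies midway between the tips of the shut fingers; the grasp point (between the pads) lies 19 mm behind it (tcp_to_grasp is the distance from the TCP to the grasp point, in m); z points along the fingers, x is the direction in which the jaws open and shut, and the axes are right-handed (so a half turn about z gives the same grasp; the last joint's range is limited). The gripper opens to 85 mm and grips with 20 to 120 N. Pads are 22 mm wide; open, the fingers measure 114 mm over their backs; the gripper's body (76 mm by 85 mm) begins 54 mm behind the grasp point. The pads swing forward as they close: fully open they stand 13 mm farther back than shut.
Start: joints at [-73.499, 2.75, 5.684, 92.934, 0, 82.678], TCP at [0.212, -0.48, 0.231] pointing down, gripper open.
Joint ranges: [-166.93, 166.93], [-56.73, 111.36], [-69.38, 81.34], [-121.58, 131.49], [-85.45, 84.26], [-180, 180]. Speed limits (degrees/s): [159.86, 159.86, 180, 180, 180, 180].

## Interface

Orientations are given as [roll, pitch, yaw] about the fixed x, y, z axes, in that order (R = Rz(yaw) Ry(pitch) Rx(roll)).
In Python, from rig import move_to, move_straight, move_j, command_gripper, sleep, inverse_kinematics, observe, capture, PlanningError, finish_job, tcp_to_grasp gives the robot as it stands. Calls block until the motion is done:
- move_to(position, orientation): joint-space move of the TCP to a pose.
- move_straight(position, feed=0.15, rotation=None, force_limit=None): straight line of the TCP; rotation=None keeps the orientation; feed is the mean speed in m/s. With force_limit (N) it stops when the force on the tool has changed by that much, and returns True; else False.
- move_j(angles): joint-space move.
- command_gripper(opening, f_grip=None): opening from 0.0 (shut) to 1.0 (fully open); f_grip is the grip in N (None keeps the last); returns when the fingers have stopped.
- sleep(seconds).
- inverse_kinematics(position, orientation): joint angles nearest the present ones, or None.
- observe(): the state.
- capture(name): name is "side" or "top"; returns a dict with "image" (400x640x3 uint8, red, green, blue), "mtx" (3x3 intrinsics, pixels), "R" (3x3) and "t" (3): a world point X has camera coordinates R X + t. Camera axes: x right, y down, z forward; pixel columns grow to the right and rows downward; lengths in m; the calibration is good to about 2 mm. A picture is of the moment at which its call begins. There is no depth.
A pose or a line that the arm cannot do raises PlanningError and nothing moves.
- finish_job(): hands the job in, once; it reports no verdict.
The state is a dict: "time": time; "qpos": joint angles; "joint_vel": joint speeds; "effort": joint torques, N m; "eef_pos": TCP position; "eef_rot": TCP orientation; "ft_force": force on the tool from outside, world axes, zero at the start; "moment": the same for the moment, N m; "opening": opening from 0.0 (shut) to 1.0 (fully open).
Only numpy, scipy, OpenCV 4.12 (cv2) and the standard library are available. Lean on these libraries where they do the work, as an engineer would, in place of code of your own. Each camera call takes 0.05 s, during which the arm holds its last target.

## Working session

There is one attempt and no reset: what is moved stays moved. The work goes in short steps, each a Python script; the robot and the scene stay as the last script left them, time stands still between calls to the robot, and variables do not carry over. Pictures are saved under pics/ and viewed, and the job is handed in when it is done.

```bash
mkdir -p pics; ls; python3 - <<'E'
from rig import *
import cv2, numpy as np
o=observe(); print(o, tcp_to_grasp)
for n in("side","top"):
    c=capture(n); cv2.imwrite(f"pics/{n}0.png",c["image"][:,:,::-1]); np.savez(f"pics/{n}0.npz",**c)
    print(n,c["mtx"].tolist(),(-np.array(c["R"]).T@c["t"]),np.array(c["R"]).tolist())
E
```

```text
pics
{'time': 0.0, 'qpos': array([-7.34979978e+01,  2.79271408e+00,  5.59094268e+00,  9.29334560e+01,
        3.07632106e-03,  8.26774795e+01]), 'joint_vel': array([ 0.04131702,  0.05578371,  0.0238163 ,  0.10965353, -0.04190643,
        0.08504076]), 'effort': array([-5.16729597e-04, -3.38778412e+01,  3.20015788e+01,  2.01953889e-02,
       -1.87225892e-04,  2.74348160e-06]), 'eef_pos': array([ 0.2118947 , -0.47967025,  0.23011292]), 'eef_rot': array([-1.79979713e+02,  1.33732480e-01, -6.61754572e+01]), 'ft_force': array([ 0.55195155,  0.51560914, -0.19479375]), 'moment': array([ 0.01741937, -0.00760239,  0.01609924]), 'opening': 1.0000731201747532} 0.0187
side [[492.9708262851415, 0.0, 318.0712324110994], [0.0, 492.9708262851415, 197.24643007934324], [0.0, 0.0, 1.0]] [ 0.32299154 -1.26691774  1.25770409] [[0.9901556001919614, -0.13986288924987897, 0.005500874400747721], [-0.08697694902030102, -0.6455915691642807, -0.7587137379559709], [0.109667213640252, 0.75076620730736, -0.6514009550328475]]
top [[376.4583743930891, 0.0, 317.7096598826219], [0.0, 376.4583743930891, 202.2964715900044], [0.0, 0.0, 1.0]] [0.37915017 0.01524543 1.18689107] [[-0.01387074830822789, -0.9999015576152097, -0.0021159915045584256], [-0.9922272599868756, 0.01402594925528036, -0.12364601605561487], [0.12366352283639206, 0.0003844816847009822, -0.9923241331810525]]
```

View pics/side0.png

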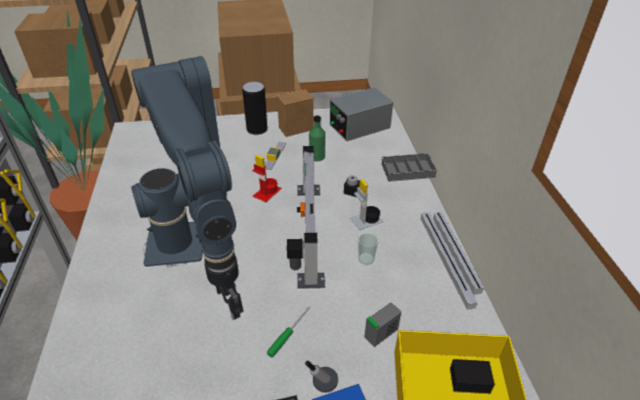

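View pics/top0.png

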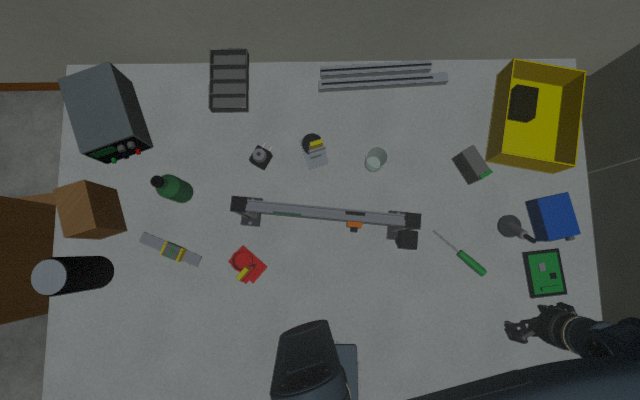

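```bash
python3 - <<'E'
import cv2
a=cv2.imread("pics/side0.png");b=cv2.imread("pics/top0.png")
cv2.imwrite("pics/a1.png",cv2.resize(a[160:250,330:420],None,fx=6,fy=6,interpolation=cv2.INTER_CUBIC))
cv2.imwrite("pics/a2.png",cv2.resize(b[125:180,240:400],None,fx=5,fy=5,interpolation=cv2.INTER_CUBIC))
cv2.imwrite("pics/a3.png",cv2.resize(b[185:255,225:425],None,fx=4,fy=4,interpolation=cv2.INTER_CUBIC))
cv2.imwrite("pics/a4.png",cv2.resize(a[140:295,275:340],None,fx=3.8,fy=3.8,interpolation=cv2.INTER_CUBIC))
E
```

```text
(no output)
```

View pics/a1.png

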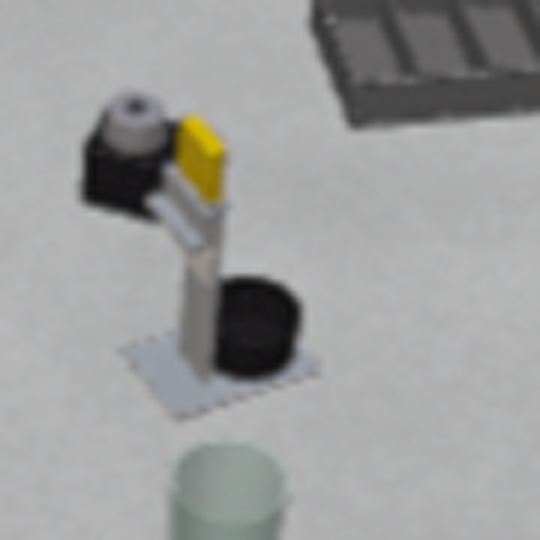

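View pics/a2.png

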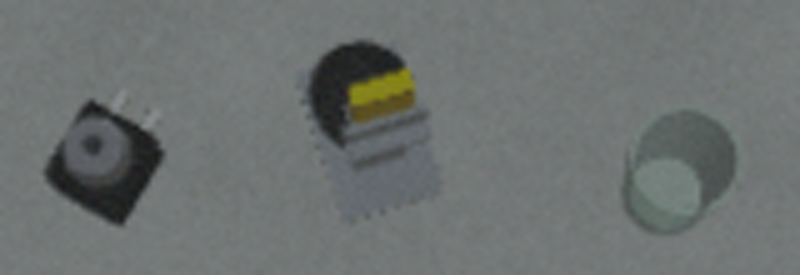

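View pics/a3.png

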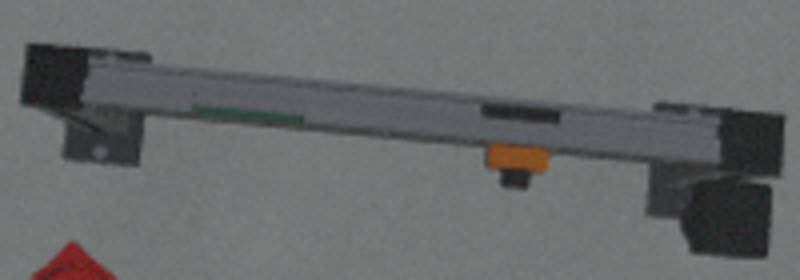

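View pics/a4.png

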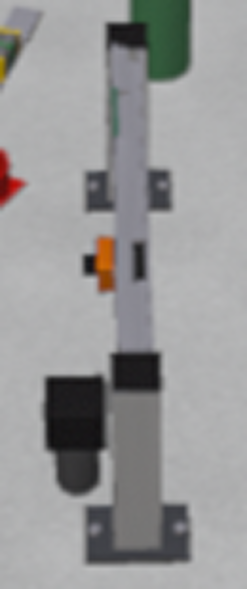

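```bash
cat > vis.py <<'E'
import numpy as np, cv2
from scipy.optimize import least_squares
def load(n): return dict(np.load(f"pics/{n}.npz"))
def proj(c,X):
    p=(c["R"]@np.atleast_2d(X).T).T+c["t"]; q=(c["mtx"]@p.T).T
    return q[:,:2]/q[:,2:]
def place(pose,P,z0=0):
    x,y,a=pose; P=np.atleast_2d(P)/1000.; c,s=np.cos(a),np.sin(a)
    return np.c_[x+c*P[:,0]-s*P[:,1], y+s*P[:,0]+c*P[:,1], P[:,2]+z0]
def fit(obs,x0,z0=0):
    # obs list of (cam,P,uv)
    f=lambda v:np.concatenate([(proj(c,place(v,P,z0))-np.array(uv))[0] for c,P,uv in obs])
    r=least_squares(f,x0,loss="soft_l1"); return r.x,r.fun.reshape(-1,2)
def box(x0,x1,y0,y1,z0,z1):
    v=np.array([(x,y,z) for x in(x0,x1) for y in(y0,y1) for z in(z0,z1)],float)
    e=[(i,j) for i in range(8) for j in range(i) if (v[i]!=v[j]).sum()==1]
    return v,e
CAR=[box(-25,79,-34,34,0,4),box(4.5,8.5,-17,17,4,147),box(-9.5,8.5,-25,25,147,152),box(-9.5,-4.5,-25,25,125,147),box(-19.5,-4.5,-25,25,125,131),box(-6,6,-18,18,152,192)]
RAIL=[box(-2,2,-250,250,185,199),box(-28,-24,-250,250,185,207),box(-28,2,-250,250,143,173),box(-28,-24,63,137,207,207.1),box(-24,-13,63,137,199,203)]
def draw(im,c,pose,boxes,z0,off,s,col):
    for v,e in boxes:
        uv=(proj(c,place(pose,v,z0))+.5-off)*s
        for i,j in e: cv2.line(im,tuple(int(round(k*8)) for k in uv[i]),tuple(int(round(k*8)) for k in uv[j]),col,1,cv2.LINE_AA,3)
def crop(c,roi,s):
    y0,y1,x0,x1=roi; im=c["image"][y0:y1,x0:x1,::-1]
    return cv2.resize(im,None,fx=s,fy=s,interpolation=cv2.INTER_CUBIC).copy(),np.array([x0,y0])
E
cat > f1.py <<'E'
from vis import *
t,s=load("top0"),load("side0")
T=lambda x,y:(x/5+240-.4,y/5+125-.4); S=lambda x,y:(x/6+330-.4,y/6+160-.4)
cp,r=fit([(t,(-25,34,4),T(350,222)),(t,(-25,-34,4),T(440,193)),(s,(-25,-34,4),S(183,418)),(s,(79,-34,4),S(320,370)),(s,(-25,34,4),S(120,350)),
 (t,(6,18,192),T(349,85)),(t,(6,-18,192),T(410,69)),(t,(-6,-18,192),T(413,92)),(t,(-6,18,192),T(350,108))],[.52,.0,.3])
print("carrier",cp,np.degrees(cp[2]));print(r.round(1).tolist())
G=lambda x,y:(x/4+225-.4,y/4+185-.4)
rp,r=fit([(t,(-28,137,207),G(192,110)),(t,(-28,63,207),G(304,124)),(t,(2,-250,199),G(722,109)),(t,(2,-245+490,199),G(90,62))],[.4,0,-.09])
print("rail",rp,np.degrees(rp[2]));print(r.round(1).tolist())
np.savez("poses.npz",cp=cp,rp=rp)
def show(c,roi,k,n):
    im,o=crop(c,roi,k); draw(im,c,cp,CAR,0,o,k,(255,0,255)); draw(im,c,rp,RAIL,0,o,k,(255,255,0)); cv2.imwrite(n,im)
show(t,(125,180,270,350),8,"pics/o1.png"); show(s,(160,250,330,420),6,"pics/o2.png"); show(t,(185,255,225,425),4,"pics/o3.png"); show(s,(140,295,275,340),3.8,"pics/o4.png")
E
python3 f1.py
```

```text
carrier [0.66776762 0.01906479 0.29824111] 17.087957156480805
[[-1.3, 0.2], [0.9, -0.4], [-1.7, 0.5], [0.2, 0.2], [0.0, 0.2], [-0.8, 0.5], [-0.4, -0.2], [0.4, -0.7], [0.4, 0.0]]
rail [ 0.49099208 -0.00454564 -0.07995821] -4.581267751183709
[[-0.1, 1.2], [0.1, -0.5], [15.1, 0.0], [-14.0, -0.5]]
```

```bash
sed -i 's/(2,-250,199),G(722,109)/(2,-210,199),G(722,109)/; s/-245+490/210/' f1.py; python3 f1.py
```

```text
carrier [0.66776762 0.01906479 0.29824111] 17.087957156480805
[[-1.3, 0.2], [0.9, -0.4], [-1.7, 0.5], [0.2, 0.2], [0.0, 0.2], [-0.8, 0.5], [-0.4, -0.2], [0.4, -0.7], [0.4, 0.0]]
rail [ 0.49044986 -0.00520425 -0.09087918] -5.206993452680429
[[0.1, 0.8], [0.3, -0.5], [0.1, 0.1], [-0.5, -0.3]]
```

View pics/o1.png

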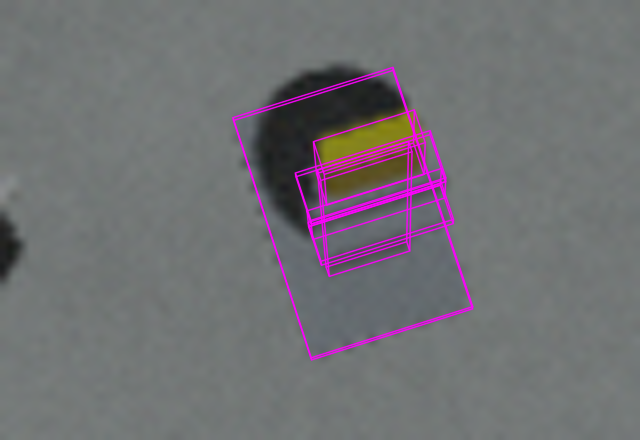

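View pics/o2.png

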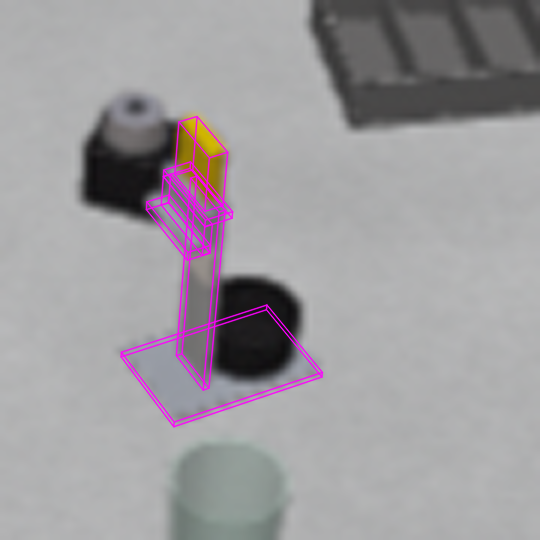

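View pics/o3.png

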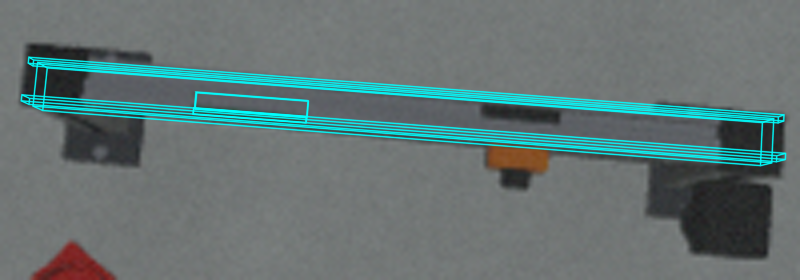

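View pics/o4.png

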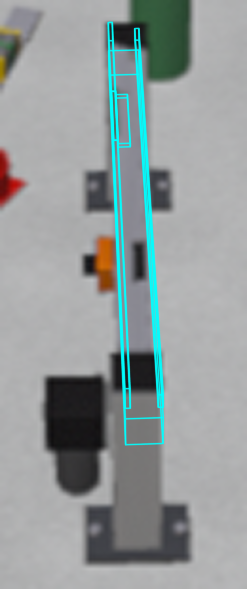

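```bash
python3 - <<'E'
from vis import *
t,s=load("top0"),load("side0")
def st(im): return cv2.convertScaleAbs(im,alpha=1.6)
for n,c,roi,k in(("b1",t,(188,233,225,325),8),("b2",t,(200,252,330,425),8),("b3",s,(225,295,285,340),8),("b4",s,(140,230,285,340),6.5)):
    im,o=crop(c,roi,k); cv2.imwrite(f"pics/{n}.png",st(im) if c is t else im)
E
```

```text
(no output)
```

View pics/b1.png

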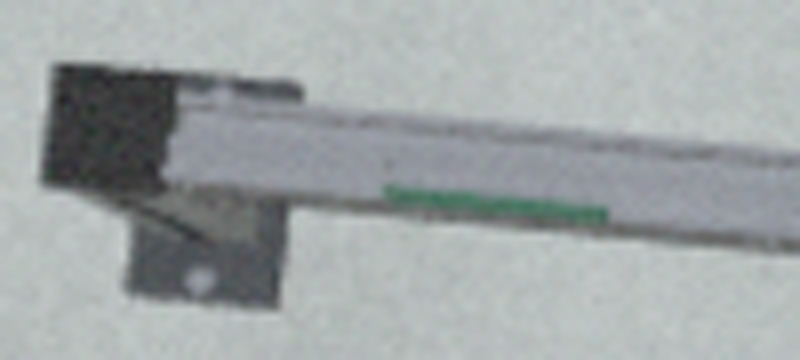

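View pics/b2.png

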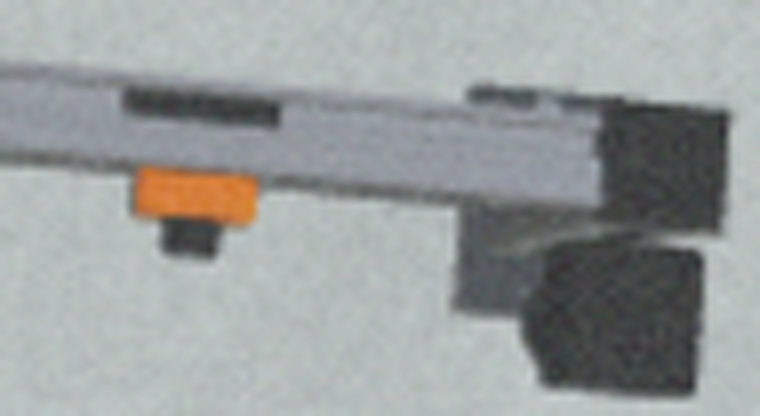

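View pics/b3.png

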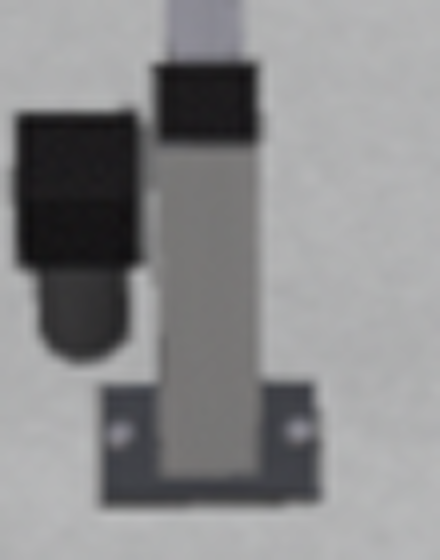

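View pics/b4.png

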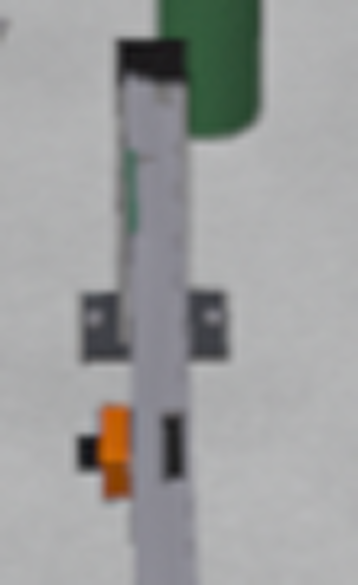

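```bash
cat > f2.py <<'E'
from vis import *
t,s=load("top0"),load("side0")
B=lambda k,ox,oy:(lambda x,y:(x/k+ox-.5,y/k+oy-.5))
b1,b2,b3,b4=B(8,225,188),B(8,330,200),B(8,285,225),B(6.5,285,140)
# cap corners sx,sy ; local (xc+20sx, 230*e+20sy, zc)
caps=[(t,1,1,1,b1(52,65)),(t,-1,1,1,b1(42,186)),(t,1,-1,-1,b2(728,110)),(t,-1,-1,-1,b2(720,233)),(t,1,-1,1,b2(606,102)),
(s,-1,-1,-1,b3(156,141)),(s,1,-1,-1,b3(259,141)),(s,-1,-1,1,b3(156,63)),(s,1,-1,1,b3(257,63)),(s,-1,1,1,b4(117,40)),(s,1,1,1,b4(187,40)),(s,1,1,-1,b4(187,83))]
pts=[(t,(-28,137,207),b1(385,200)),(t,(-28,63,207),b1(608,223)),(t,(-24,137,207),b1(385,185)),(t,(-24,63,207),b1(608,208)),
(t,(2,None,199),b1(400,107)),(t,(2,None,199),b1(700,140)),(t,(2,None,199),b2(0,63)),(t,(2,None,199),b2(400,97))]
def res(v,wcap=1):
    o=[];pose,xc,zc=v[:3],v[3],v[4]
    for c,sx,e,sy,uv in caps:
        # y sign: e post, sy side
        o.append(((proj(c,place(pose,(xc+20*sx,230*e+20*sy,zc)))-uv)[0])*wcap)
    for c,P,uv in pts:
        if P[1] is None:
            a,b=proj(c,place(pose,[(P[0],-200,P[2]),(P[0],200,P[2])])); d=(b-a)/np.linalg.norm(b-a); w=np.array(uv)-a
            o.append(np.array([d[0]*w[1]-d[1]*w[0],0]))
        else: o.append((proj(c,place(pose,P))-uv)[0])
    return np.concatenate(o)
r=least_squares(res,[.48,0,-.1,-13,205],loss="soft_l1",f_scale=.5)
print(r.x,np.degrees(r.x[2]));print(r.fun.reshape(-1,2).round(1).tolist())
rp=r.x[:3]; cp=np.load("poses.npz")["cp"]; np.savez("poses.npz",cp=cp,rp=rp)
def show(c,roi,k,n):
    im,o=crop(c,roi,k); draw(im,c,rp,RAIL,0,o,k,(255,255,0)); cv2.imwrite(n,im)
show(t,(185,255,225,425),4,"pics/o5.png"); show(s,(140,295,275,340),3.8,"pics/o6.png")
# pocket centre from rubber ends (z180, x -2 edge.. ) and clamp
for uv in (b2(124,100),b2(280,114),b2(124,112),b2(280,126)):
    f=lambda y:proj(t,place(rp,(-7,y[0],180)))[0][0]-uv[0]
    print("rubber y",least_squares(f,[-85.]).x)
E
python3 f2.py
```

```text
[ 4.89188971e-01 -4.38429820e-03 -1.09009554e-01 -1.31803862e+01
  2.03671772e+02] -6.245787347775089
[[0.3, -0.2], [-0.3, -0.3], [0.1, 0.1], [0.2, -0.1], [0.1, -0.4], [-0.5, 0.1], [0.1, -0.1], [-0.6, 0.4], [-0.0, 0.1], [-0.2, 0.2], [-0.2, 0.0], [0.0, -0.4], [-0.4, -0.1], [-0.1, -0.3], [-0.2, 0.3], [0.1, 0.1], [0.7, 0.0], [0.1, 0.0], [-0.6, 0.0], [-0.2, 0.0]]
rubber y [-53.97814524]
rubber y [-106.50185605]
rubber y [-53.97814524]
rubber y [-106.50185605]
```

View pics/o5.png

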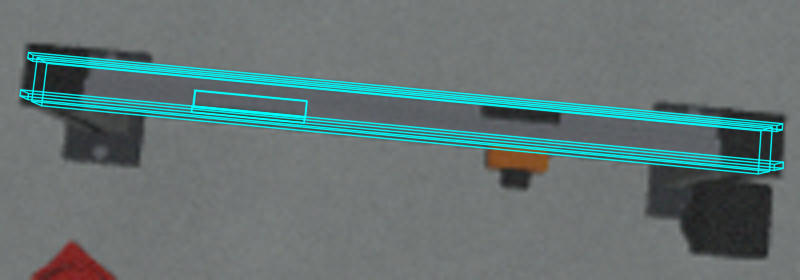

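View pics/o6.png

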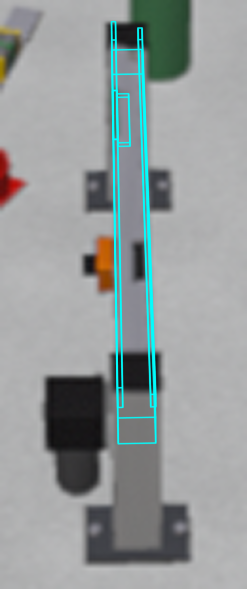

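```bash
cat > h.py <<'E'
from rig import *
import numpy as np, cv2
from vis import place
P=np.load("poses.npz"); cp,rp=P["cp"],P["rp"]
RY=np.degrees(rp[2])
def snap(n,c):
    i=capture(c); np.savez(f"pics/{n}.npz",**i); cv2.imwrite(f"pics/{n}.png",i["image"][:,:,::-1])
def st(tag=""):
    o=observe(); print(tag,"t%.2f"%o["time"],"p",(1000*o["eef_pos"]).round(1),"rot",o["eef_rot"].round(2),"F",o["ft_force"].round(2),"M",o["moment"].round(3),"op %.3f"%o["opening"]); return o
E
python3 - <<'E'
from h import *
cy=np.degrees(cp[2])
for f in(0,180):
    for pos,y in(((cp[0],cp[1],.2575),cy),((cp[0],cp[1],.1575),cy),(tuple(place(rp,(0,100,255))[0]),RY),(tuple(place(rp,(0,-80,210))[0]),RY)):
        q=inverse_kinematics(pos,[180,0,(y+f+180)%360-180]); print(f,None if q is None else np.round(q,1))
E
```

```text
0 [ -4.1  26.6  37.2 100.6   0.   68.8]
0 [-4.1 24.4 22.8 88.4  0.  68.8]
0 [ 3.2  0.8  6.4 95.6  0.  99.5]
0 [-17.8  -3.   -2.5  90.5   0.   78.5]
180 [  -4.1   26.6   37.2  100.6    0.  -111.2]
180 [  -4.1   24.4   22.8   88.4    0.  -111.2]
180 [  3.2   0.8   6.4  95.6   0.  -80.5]
180 [ -17.8   -3.    -2.5   90.5    0.  -101.5]
```

```bash
python3 - <<'E'
from h import *
cy=np.degrees(cp[2])
p=observe()["eef_pos"]; move_straight([p[0],p[1],.29],feed=.2)
move_to([cp[0],cp[1],.25],[180,0,cy]); st()
snap("top1","top"); snap("side1","side")
E
python3 - <<'E'
from vis import *
t,s=load("top1"),load("side1")
for n,c,roi,k in(("c1",t,(120,190,270,350),7),("c2",s,(140,240,320,420),6)):
    im,o=crop(c,roi,k); cv2.imwrite(f"pics/{n}.png",im)
E
```

```text
t2.95 p [667.7  17.7 250.2] rot [ 1.7997e+02 -1.0000e-02  1.6980e+01] F [-0.26 -0.14  0.85] M [-0.011 -0.009 -0.006] op 0.999
```

View pics/c1.png

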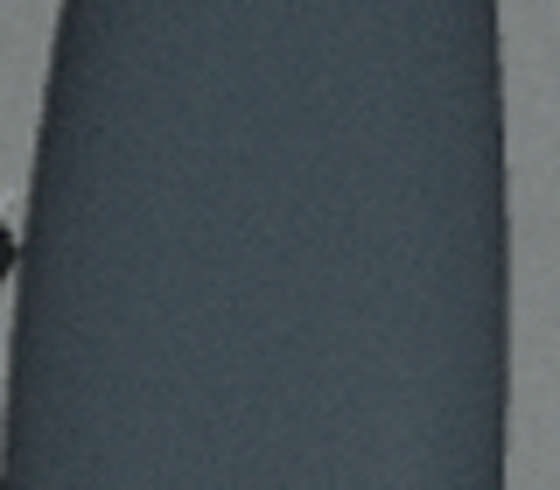

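View pics/c2.png

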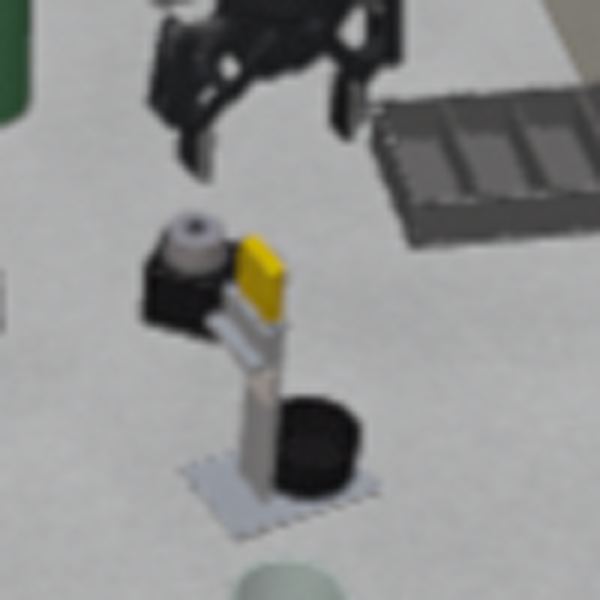

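```bash
python3 - <<'E'
from h import *
print(move_straight([cp[0],cp[1],.1575],feed=.08,force_limit=6)); st()
command_gripper(0.0,50); st("closed")
snap("side2","side")
E
python3 - <<'E'
from vis import *
s=load("side2")
im,o=crop(s,(140,240,320,420),6); cv2.imwrite(f"pics/c3.png",im)
E
```

```text
False
 t4.36 p [668.3  19.  158.5] rot [ 1.7997e+02 -9.0000e-02  1.7090e+01] F [0.58 0.12 0.89] M [ 0.016  0.045 -0.014] op 0.998
closed t5.02 p [667.8  19.  157.5] rot [180.    -0.    17.09] F [-0.31  0.76 -0.73] M [-0.005 -0.049 -0.031] op 0.134
```

View pics/c3.png

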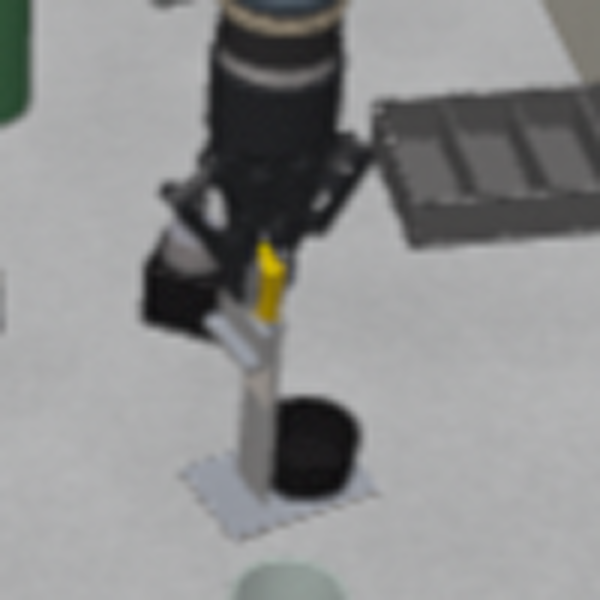

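```bash
cat >> h.py <<'E'
def R(x,y,z): # tcp world for carrier-frame pose in rail frame (mm), z = carrier base height mm
    return place(rp,(x,y,z+157.5))[0]
def inr(): 
    p=observe()["eef_pos"]; d=p[:2]-rp[:2]; c,s=np.cos(rp[2]),np.sin(rp[2])
    return np.round([1000*(c*d[0]+s*d[1]),1000*(-s*d[0]+c*d[1]),1000*p[2]-157.5],1)
def fr():
    f=observe()["ft_force"]; c,s=np.cos(rp[2]),np.sin(rp[2]); return np.round([c*f[0]+s*f[1],-s*f[0]+c*f[1],f[2]],2)
E
python3 - <<'E'
from h import *
p=observe()["eef_pos"]
move_straight([p[0],p[1],.2825],feed=.1); st("lift")
move_to(R(60,100,100),[180,0,RY]); 
move_straight(R(15,100,87),feed=.06); sleep(.2); st(); print(inr(),fr())
snap("side3","side"); snap("top3","top")
E
python3 - <<'E'
from vis import *
t,s=load("top3"),load("side3")
rp=np.load("poses.npz")["rp"]
q=place(rp,(15,100,0))[0]; cp=(q[0],q[1],rp[2])
for n,c,roi,k in(("d1",t,(170,240,220,330),7),("d2",s,(120,230,270,380),5.4)):
    im,o=crop(c,roi,k); draw(im,c,cp,CAR,.087,o,k,(255,0,255)); cv2.imwrite(f"pics/{n}.png",im)
E
```

```text
lift t6.47 p [667.5  19.1 281.6] rot [-1.7997e+02  8.0000e-02  1.7080e+01] F [ 0.09  0.41 -2.14] M [-0.036  0.     0.017] op 0.138
 t8.18 p [515.3  93.3 244.5] rot [-1.80e+02 -1.00e-02 -6.25e+00] F [-1.07  0.51 -2.34] M [0.018 0.069 0.027] op 0.134
[ 15.3 100.   87. ] [-1.12  0.39 -2.34]
```

View pics/d1.png

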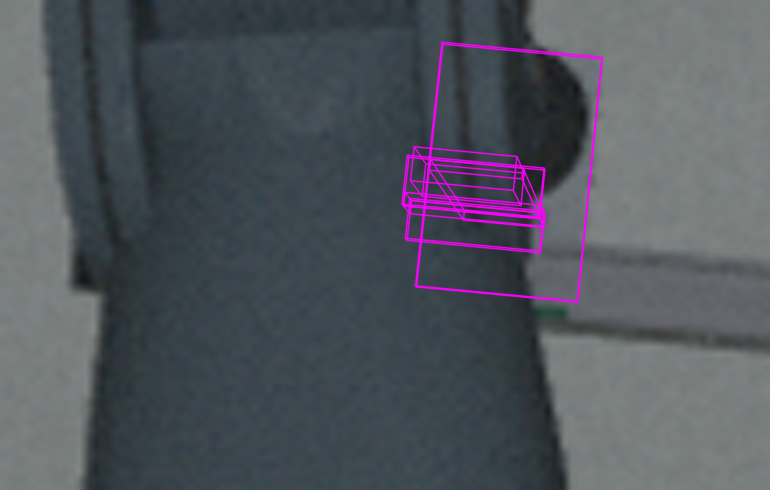

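View pics/d2.png

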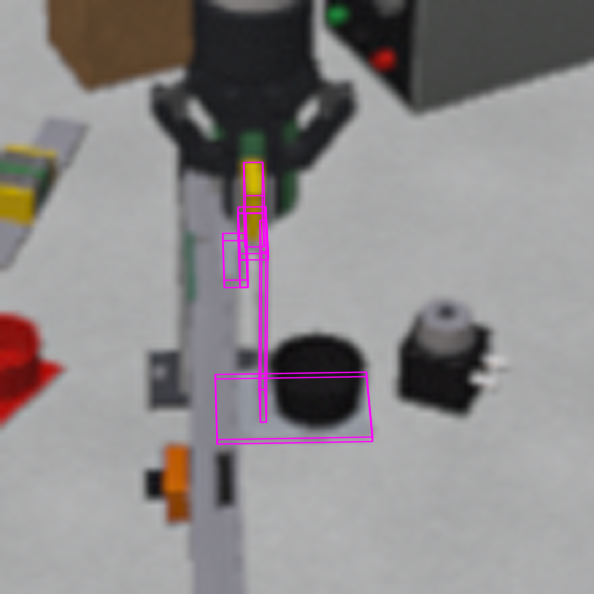

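```bash
python3 - <<'E'
from h import *
print(fr())
h=move_straight(R(4,100,84),feed=.03,force_limit=3); print(h,inr(),fr())
if not h:
    sleep(.1); print(fr())
    h=move_straight(R(-6,100,84),feed=.008,force_limit=2); print(h,inr(),fr()); sleep(.2); print(inr(),fr(),observe()["time"])
E
```

```text
[-0.59 -0.22 -2.4 ]
False [  3.9 100.   84.1] [ 0.19 -0.25 -2.72]
[ 0.6   0.11 -2.61]
True [ 0.1 99.9 83.2] [ 2.14  0.28 -2.78]
[ 0.  99.8 82.1] [ 3.29 -0.16 -1.04] 9.8083
```

```bash
python3 - <<'E'
from h import *
st(); print(inr(),fr())
sleep(.2); st(); print(inr(),fr())
snap("side4","side")
E
python3 - <<'E'
from vis import *
s=load("side4")
rp=np.load("poses.npz")["rp"]
q=place(rp,(0,100,0))[0]; cp=(q[0],q[1],rp[2])
im,o=crop(s,(120,230,270,380),5.4); cv2.imwrite("pics/e1.png",im)
E
```

```text
t9.81 p [500.1  94.8 239.6] rot [ 1.7996e+02  4.0000e-02 -6.2600e+00] F [ 3.25 -0.51 -1.04] M [-0.04  -0.898 -0.008] op 0.134
[ 0.  99.8 82.1] [ 3.29 -0.16 -1.04]
 t10.01 p [500.   94.8 239.6] rot [ 1.7996e+02  5.0000e-02 -6.2600e+00] F [ 4.34 -0.43 -2.18] M [-0.094 -1.225  0.013] op 0.133
[-0.  99.8 82.1] [ 4.36  0.05 -2.18]
```

View pics/e1.png

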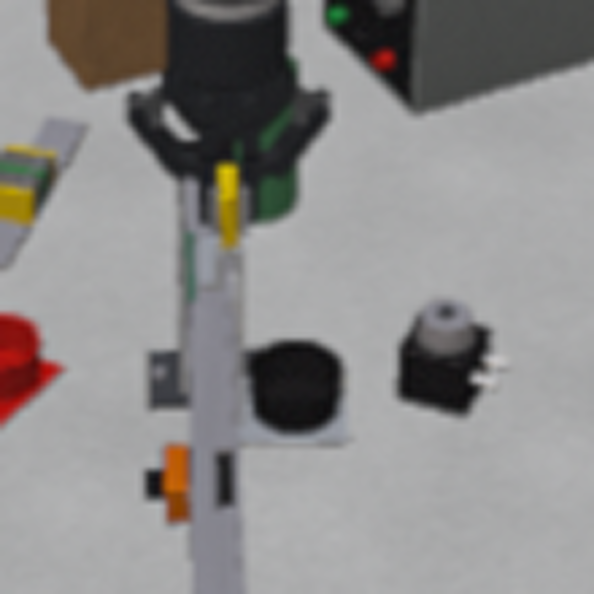

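```bash
cat >> h.py <<'E'
rp=rp.copy(); rp[0]+=.0005*np.cos(rp[2]); rp[1]+=.0005*np.sin(rp[2])
E
python3 - <<'E'
from h import *
move_straight(R(1.2,100,83),feed=.02); sleep(.15); print(inr(),fr())
h=move_straight(R(1.2,100,64),feed=.02,force_limit=3); print(h,inr(),fr())
if not h:
    h=move_straight(R(1.2,100,57),feed=.008,force_limit=2.); print(h,inr(),fr()); sleep(.2)
st(); print(inr(),fr())
E
```

```text
[  0.3 100.   82.5] [-0.21  0.69 -1.86]
False [  1.3 100.   64.2] [ 0.   -0.22 -1.51]
True [  1.3 100.   59.9] [0.47 0.12 4.71]
 t12.38 p [501.9  94.8 217.4] rot [ 1.7996e+02  1.4000e-01 -6.2600e+00] F [ 1.28 -0.03  5.2 ] M [ 0.004 -0.059  0.01 ] op 0.128
[ 1.3 99.9 59.9] [1.28 0.1  5.2 ]
```

```bash
python3 - <<'E'
from h import *
move_straight(R(1.2,100,60.6),feed=.01); sleep(.3); print(inr(),fr())
for y in (60,20,-20,-60):
    h=move_straight(R(1.2,y,60.6),feed=.03,force_limit=4); sleep(.15); print(h,inr(),fr())
    if h: break
st()
E
```

```text
[  1.  100.   60.1] [-0.89 -0.1  -2.73]
False [ 1.2 60.2 60.6] [-0.36 -0.31 -2.32]
False [ 1.2 20.2 60.6] [ 0.54 -0.34 -2.53]
False [  1.2 -19.8  60.6] [-0.65 -0.28 -1.79]
False [  1.2 -59.8  60.6] [-0.4  -0.07 -1.49]
 t19.64 p [484.3 -64.1 218.1] rot [179.93   0.37  -6.24] F [-0.4  -0.02 -1.49] M [-0.002  0.002  0.02 ] op 0.132
```

```bash
python3 - <<'E'
from h import *
for y in (-80.,-81.5,-78.5,-83,-77,-84.5,-75.5):
    move_straight(R(1.2,y,60.6),feed=.03,force_limit=4); sleep(.1)
    h=move_straight(R(1.2,y,53.5),feed=.008,force_limit=3); sleep(.1); i=inr(); print(y,h,i,fr(),observe()["time"])
    if i[2]<57: break
E
```

```text
-80.0 True [  1.2 -80.   54.8] [-0.51  0.19  5.38] 21.35
```

```bash
python3 - <<'E'
from h import *
move_straight(R(1.2,-80,55.2),feed=.01); sleep(.2); print(inr(),fr())
command_gripper(0.4); sleep(.3); st("open"); print(fr())
h=move_straight(R(1.2,-80,115),feed=.05,force_limit=3); print(h,inr()); st()
if not h:
    p=R(1.2,-80,115); move_straight([p[0]-.12,p[1]-.1,.32],feed=.2)
snap("side5","side"); snap("top5","top"); st()
E
python3 - <<'E'
from vis import *
t,s=load("top5"),load("side5")
rp=np.load("poses.npz")["rp"]
q=place(rp,(.5,-80,0))[0]; cp=(q[0],q[1],rp[2])
for n,c,roi,k in(("g1",t,(160,250,300,430),6),("g2",s,(150,260,270,380),5.4)):
    im,o=crop(c,roi,k); im2=im.copy(); draw(im2,c,cp,CAR,.055,o,k,(255,0,255)); cv2.imwrite(f"pics/{n}.png",im); cv2.imwrite(f"pics/{n}o.png",im2)
E
```

```text
[  0.9 -80.   54.8] [-0.16  0.15  0.13]
open t22.60 p [482.2 -84.1 212.7] rot [179.96   0.58  -6.25] F [0.57 0.65 0.51] M [-0.01  -0.04   0.044] op 0.397
[0.5  0.71 0.51]
False [  1.  -80.  114.5]
 t23.95 p [482. -84. 272.] rot [179.97   0.64  -6.25] F [-0.07 -0.12 -0.81] M [-0.01  -0.006  0.003] op 0.399
 t25.02 p [ 362.5 -183.5  319.4] rot [-179.99    0.63   -6.18] F [ 0.91 -0.12 -0.33] M [ 0.019 -0.025 -0.059] op 0.403
```

View pics/g2.png

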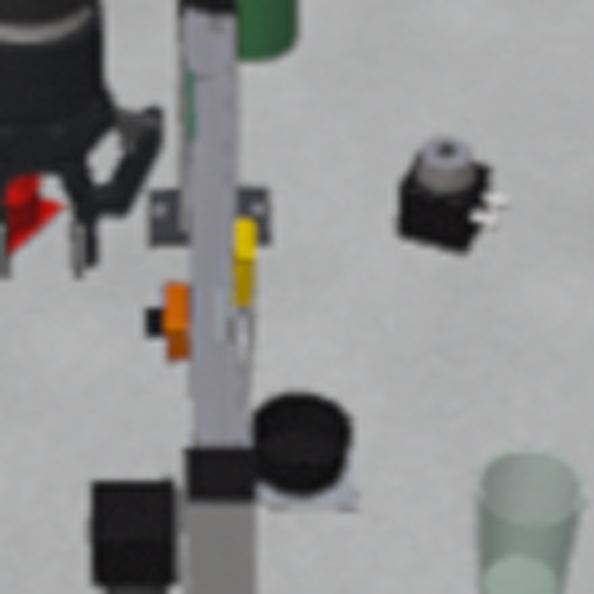

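View pics/g2o.png

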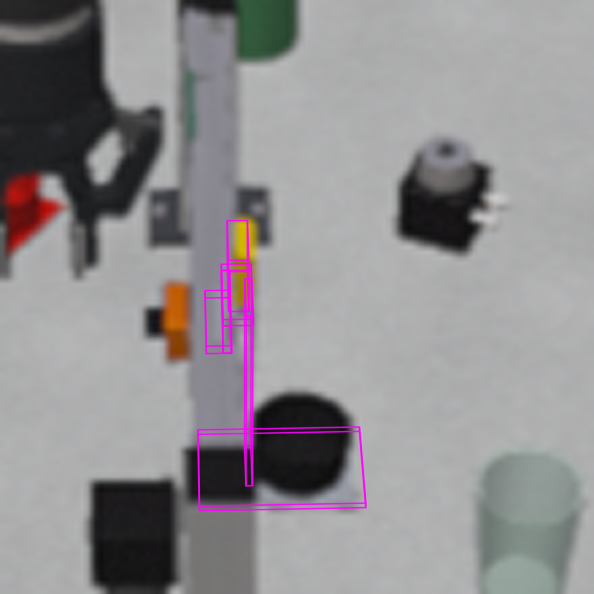

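View pics/g1o.png

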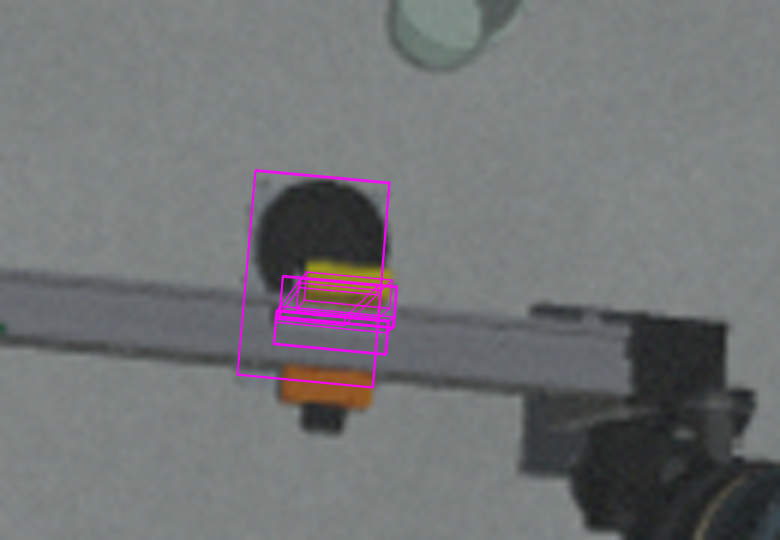

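```bash
python3 - <<'E'
from h import *
from vis import load
sleep(.8); snap("side6","side"); snap("top6","top")
for n in("side","top"):
    a=load(n+"5")["image"].astype(int);b=load(n+"6")["image"].astype(int)
    d=abs(a-b).max(2)[:, 300:400]; r=slice(170,260); print(n,d[r].mean(),np.percentile(d[r],99.5),d[r].max())
st(); finish_job()
E
```

```text
side 0.8188888888888889 3.0 12
top 2.5904444444444445 8.0049999999992 14
 t25.92 p [ 362.1 -184.1  320. ] rot [179.96   0.59  -6.25] F [0.39 0.57 0.19] M [-0.007 -0.009 -0.012] op 0.394
the job is handed in; nothing more can be done
```

The carrier is hanging in the station pocket, let go, and I handed the job in at about 26 s of the 64 s allowed. The job gives no verdict.

- **Hanging it:** I gripped the carrier by its yellow grip. At the loading gap I found the rail front by touching it with the rub pad (about 4 N), backed off to mid-play and lowered it. The foot met the running floor at 184.9 mm (expected 185), with a downward push of about 7–8 N including the carrier's weight. I held it there for more than 0.2 s.
- **Sliding it:** I took it along with the foot barely above the floor and felt no contact. At y −80 mm, the pocket centre I read from the dark rubber floor, it went down to 179.8 mm on the first try.
- **Letting go:** I eased off the load, opened the gripper partway and lifted straight off without contact.

**Last checks:**
- **Rest:** Pictures 0.9 s apart showed no movement of the carrier beyond image noise.
- **Lean:** Hanging free, it leans about 2° by my estimate, with the grip to +x. That is inside the 5.7° limit and the 3° stated as normal.
- **Foot height:** I did not measure it again after letting go. The 179.8 mm comes from the arm while still holding it.
- **Other objects:** I commanded no contact with the other objects and felt none. I did not measure their positions again.
- **Rail position:** Touching the rail put it about 0.5 mm from where the pictures did, and I corrected for that.

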